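# Locate the nest plate on a tray sealer and latch it

## Task

The tray sealer's nest plate lies loose and askew on the machine bed. Keeping it flat on the bed, first push it against the two dowel pins and press with about 10 N so that its far edge bears on both, then slide it along them and press it with about 10 N on the end stop, never loading a pin or the stop with more than 15 N. When it sits fully home on all three, swing the latch all the way round over its near edge and let go, leaving the other things on the table and bed alone.

Things in the scene. Friction and masses are not known exactly. Their poses are not given: they have to be found in the camera images.
- bed: Fixed grey bed of a tray sealer, 290 (x) by 360 (y) mm, top 30 mm above the table. Origin on the table; its +x points away from the robot, +y to the robot's left. The top spans x -155 to +135 mm, y -180 to +180 mm; from x 137 to 237 mm stands a steel housing 80 mm high. A plate fully home has its origin above this one, 30 mm up, at y 0 to -10 mm (set by the end stop), axes parallel.
- plate: The nest plate: loose flat white plastic frame 130 (x) by 240 (y) by 14 mm, 0.2 to 0.42 kg, with two through openings 94 by 94 mm side by side in y (rims 17 to 18 mm wide). Origin at the centre of its underside; axes as the bed's when home. Starts flat on the bed, askew up to 0.1 rad, at x -14 to -30, y -18 to -35 mm in the bed's frame. Sliding it takes about 1 N; press beyond that to make it bear.
- dowel_left: Fixed steel dowel pin, 12 mm in diameter, standing 24 mm above the bed top. Origin on its axis at the bed top, at x 71, y 70 mm in the bed's frame. The plate's far (+x) edge bears on its near side.
- dowel_right: The other dowel pin, the same, at x 71, y -70 mm in the bed's frame.
- end_stop: End stop: fixed steel block on the bed with a hand-set shoe, 30 (x) by 24 mm high, on its side facing the bed's -y. The plate's +y end bears flat on the shoe. Origin at the bed top, x 0, y 120 mm in the bed's frame: the shoe's face when screwed right in. Today it stands anywhere from 0 to 10 mm further out (to -y), which this pose does not show; it does not give.
- latch_knob (a point): Centre of the upright black knob on the latch arm, 18 mm in diameter and 36 mm tall; this point is 22 mm above the arm's top, 76 mm above the table, 65 mm from the pivot. The knob is fixed to the arm.
- latch_pivot (a point): Axis of the latch, at the bed top, at x -120, y 65 mm in the bed's frame. The flat arm, 18 mm wide and 7 mm thick, turns here about the vertical, its underside 3 mm above the top of the plate; it reaches 85 mm from the pivot.
- latch (a joint): Latch angle in rad: at 0 the arm points to the bed's +y (open), at 1.57 against its stop it points to the bed's +x, over the plate's near edge (closed). It grows clockwise seen from above, turns with about 1 N at the knob and stays where it is left. Starts between 0 and 0.3.
- cup: Bystander: small steel cup, 44 mm wide and 40 mm high, standing on the bed's far right corner. Origin at the underside, as for all bystanders.
- foot: Bystander: spare steel machine foot, 32 mm wide and 30 mm high, on the bed's far left corner.
- meal_tray: Bystander: black open meal tray 130 x 170 x 45 mm on the table to the right.
- spray: Bystander: white bottle 64 mm wide and 170 mm high on the right.
- spatula: Bystander: spatula lying on the table to the left.
- bowl: Bystander: steel bowl 110 mm wide and 50 mm high on the left.
- jar: Bystander: glass jar 70 mm wide and 100 mm high on the right.

How it is judged:
On the way, in this order (a step that is already met when the one before it is completed fails the run):
1. the plate bears on both dowels at once, with more than 2 N on each (contact force between plate and dowel_left above 2 N and contact force between plate and dowel_right above 2 N), for 0.2 s.
2. the plate is pressed on the end stop with more than 6 N while home against the dowels (within 2 mm and 0.02 rad) and within reach of the stop's shoe (x of plate in the frame of bed between -0.002 and 0.002 m and y of plate in the frame of bed between -0.012 and 0.002 m and angle between the x axis of plate and the x axis of bed, either way round below 0.02 rad and z of plate in the frame of bed below 0.032 m and contact force between plate and end_stop above 6 N), for 0.2 s.
3. the latch is swung over the plate, past 1.45 rad (value of joint latch above 1.45 rad), for 0.2 s.
At the end, for the whole second after the job is handed in: The plate lies flat and at rest on the bed, home against both dowels within 2 mm and 0.02 rad and at the end stop (2 mm beyond the range of its shoe at most), the latch is turned over it past 1.45 rad, and the gripper is clear of everything (x of plate in the frame of bed between -0.002 and 0.002 m and y of plate in the frame of bed between -0.012 and 0.002 m and angle between the x axis of plate and the x axis of bed, either way round below 0.02 rad and z of plate in the frame of bed below 0.032 m and value of joint latch above 1.45 rad and linear speed of plate below 0.01 m/s and contact force between the fingers and anything else below 0.1 N); the robot touches nothing.
It fails at once if the plate strikes or is forced on a dowel or the end stop with more than 15 N (contact force between plate and dowel_left above 15 N or contact force between plate and dowel_right above 15 N or contact force between plate and end_stop above 15 N).
It fails at once if the plate is lifted or tipped off the bed (angle between plate's own z axis and vertical above 0.1 rad or z of plate in the frame of bed above 0.04 m).
It fails at once if a bystander is pushed more than 20 mm (distance of any of cup, foot, meal_tray, spray, spatula, bowl, jar from where it was at the start of the episode above 0.02 m).
It also fails if it takes over 72 s, if anything falls off the work surface, if the arm or the gripper's body presses on something with over 40 N, if the wrist force passes 120 N, or if a joint passes its speed limit or range.

## Robot

A 6-joint arm with a two-finger parallel gripper is mounted at the origin on the work surface. World frame = base frame: x ahead of the robot, y to its left, z up, the work surface at z = 0. Lengths are in m, angles in rad, forces in N, time in s.
With the tool pointing down it reaches from about 0.425 to 0.925 m from the base axis. Payload 12.5 kg.
Tool frame: the origin (TCP) lies at the very end of the fingers, on their centre line; the grasp point (between the pads) lies behind it (manip.grasp_offset is the z of the grasp point in the tool frame, in m); z points along the fingers, y is the direction in which the jaws open and shut (so a half turn about z gives the same grasp; the last joint's range is limited). The gripper opens to 85 mm and grips with 20 to 120 N. Pads are 22 mm wide; open, the fingers measure 114 mm over their backs; the gripper's body (76 mm by 85 mm) begins 54 mm behind the grasp point. The pads swing forward as they close: fully open they stand 13 mm farther back than shut.
Start: joints at [1.078, 0.491, 1.559, -0, 1.092, -0.106], TCP at [0.236, 0.579, 0.231] pointing down, gripper open.
Joint ranges: [-3.1, 3.1], [-0.84, 2.19], [0.05, 2.79], [-1.13, 4.28], [0.06, 2.93], [-2.69, 2.69]. Speed limits (rad/s): [2.22, 2.22, 2.79, 3.14, 3.14, 3.14].

## Interface

Orientations are given as [roll, pitch, yaw] about the fixed x, y, z axes, in that order (R = Rz(yaw) Ry(pitch) Rx(roll)).
In Python, from workcell import manip, grab_frame, camera_params, job, regions_of, place_of gives the robot as it stands.
- The arm moves only by the shell command python3 -m crank 'ROWS' [FORCE]. ROWS is JSON, a list of rows, each an object with "jaw": the opening, from -1 (shut) to 1 (fully open), so that 0 is half open; "xyz": the shift along the world's x, y, z in m, a list of three; "spin": the turn about the world's z in degrees. In form: [{"jaw": jaw, "xyz": [dx, dy, dz], "spin": spin}, ...]. A call has exactly 10 rows; each row is the pose to reach, as a shift and turn from the pose measured when the call began; what a row does not reach only later rows make up. A row lasts 1/12 s, in which the tool goes at most 41.7 mm and 7.16 degrees, less where a joint would pass 70% of its speed; a pose out of reach is approached as far as the arm can. A call with a gripper value outside its range is refused whole. The fingers move at their own pace and stop on an object; FORCE is the grip in N (left out, the last holds). Time passes only in rows, so rows that repeat a pose let the fingers close, or fill a call up. It gives the time, the measured TCP pose, the force and the opening at its end, in the units of the state.
- manip.get_state(): the state, without advancing time (a new reading comes with each control period).
- grab_frame(name): name is "scene" or "top" or "wrist"; returns (picture, depth): 400x640x3 uint8, red, green, blue; 400x640 float32, m along the optical axis (not along the pixel's ray), 0 where there is no reading.
- camera_params(name): a dict with "fx", "fy", "cx", "cy" (pixels), "k1" (the pictures are not rectified: a ray, as slopes to the right and down, at radius r is drawn at 1 + k1 r^2 times it, then the intrinsics apply), "T" (4x4, takes a point from camera to world coordinates); the wrist camera has in their place "mount" (4x4, takes a point from camera to tool coordinates, whose origin is the TCP and whose axes are the flange's). Camera axes: x right, y down, z forward; pixel columns grow to the right and rows downward; lengths in m; the calibration is good to about 2 mm. A picture is of the moment at which its call begins: read the wrist's pose just before it. camera_params takes no time and is no camera call.
- job.close_job(): hands the job in, once; it reports no verdict.
Trained networks look in the newest picture that a camera, given by its name, has taken for a name from the list of things; names that differ only in an ending like _2 or _b are one class to them, and where a whole thing is asked for, a point or a joint stands for the part that bears it (a point fixed in the world has none). Each returns a list of dicts, best first, with "p" (0 to 1); they miss things now and then, are a little off and sometimes report something else, mostly with a low value. They report only what shows in the picture. A call takes as long as a camera call.
- regions_of(camera, target): "pixels" (400x640 bool, what is visible of it) and "box" ([left, top, right, bottom] in pixels, round what is visible of it).
- place_of(camera, target): "point" ([column, row] in pixels: a listed point, or the origin of a listed thing).
The state is a dict: "time": time; "joints": joint angles; "qd": joint speeds; "joint_efforts": joint torques, N m; "tool_pos": TCP position; "eef_rot": TCP orientation; "ft_force": force on the tool from outside, world axes, zero at the start; "ft_torque": the same for the moment, N m; "grip_width": opening from 0.0 (shut) to 1.0 (fully open).
Only numpy, scipy, OpenCV 4.12 (cv2) and the standard library are available. Lean on these libraries where they do the work, as an engineer would, in place of code of your own. Each camera call takes 0.05 s, during which the arm holds its last target. There are 200 camera calls.

## Working session

There is one attempt and no reset: what is moved stays moved. The work goes in short steps, Python scripts to look and compute and a shell command to move; the robot and the scene stay as the last step left them, time stands still between calls to the robot, and variables do not carry over. Pictures are saved under pics/ and viewed, about 8 in all and at most 12, crops included, and the job is handed in when it is done.

```bash
mkdir -p pics; ls; cat > h.py <<'E'
import numpy as np, cv2
from workcell import manip, grab_frame, camera_params, job, regions_of, place_of
def ray(c,px):
    K=np.array([[c['fx'],0,c['cx']],[0,c['fy'],c['cy']],[0,0,1.]])
    u=cv2.undistortPoints(np.array([[px]],float),K,np.array([c['k1'],0,0,0,0.]))[0,0]
    return np.array([u[0],u[1],1.])
def hit(c,px,z,T=None):
    T=np.array(c['T']) if T is None else T
    d=T[:3,:3]@ray(c,px); o=T[:3,3]
    return o+d*(z-o[2])/d[2]
E
python3 - <<'E'
from h import *
im={}
for n in("top","scene"):
    p,d=grab_frame(n); cv2.imwrite(f"pics/{n}0.png",p[:,:,::-1]); c=camera_params(n); print(n,{k:v for k,v in c.items() if k!='T'},np.round(c['T'],3).tolist())
    for t,z in(("bed",0),("plate",.03),("dowel_left",.03),("dowel_right",.03),("end_stop",.03),("latch_knob",.076),("cup",.03),("foot",.03)):
        for r in place_of(n,t)[:2]: print(t,round(r['p'],2),np.round(r['point'],1),np.round(hit(c,r['point'],z),4))
s=manip.get_state(); print(s, manip.grasp_offset)
E
```

```text
pics
top {'fx': 362.35776224352026, 'fy': 362.35776224352026, 'cx': 321.9466744287886, 'cy': 197.35880174733677, 'k1': -0.04979585899834127} [[-0.021, -0.996, 0.091, 0.413], [-1.0, 0.02, -0.006, -0.011], [0.004, -0.091, -0.996, 1.28], [0.0, 0.0, 0.0, 1.0]]
bed 0.77 [316.9 185.8] [ 0.5715 -0.002   0.    ]
plate 0.66 [331.9 190.4] [ 0.5507 -0.054   0.03  ]
dowel_left 0.27 [329.7 190.1] [ 0.5519 -0.0464  0.03  ]
end_stop 0.53 [286.3 195.5] [0.5361 0.1044 0.03  ]
latch_knob 0.42 [283.4 223.1] [0.4399 0.1109 0.076 ]
cup 0.53 [344.6 143.7] [ 0.715  -0.1025  0.03  ]
foot 0.49 [279.4 164.4] [0.6458 0.1273 0.03  ]
scene {'fx': 387.0588483420797, 'fy': 387.0588483420797, 'cx': 320.85899852638084, 'cy': 202.17460848622017, 'k1': 0.009212879341822366} [[-0.866, 0.435, -0.247, 0.776], [0.5, 0.749, -0.435, 0.464], [-0.004, -0.5, -0.866, 1.0], [0.0, 0.0, 0.0, 1.0]]
bed 0.72 [301.6 222.3] [ 0.5726 -0.0074  0.    ]
bed 0.22 [362.5 216.3] [0.4093 0.0646 0.    ]
plate 0.85 [302.  203.1] [ 0.5479 -0.0473  0.03  ]
dowel_left 0.37 [298.5 251.6] [0.6283 0.0804 0.03  ]
dowel_right 0.58 [262.8 217.8] [ 0.666
[... 382 characters left out ...]
302.4 221.3] [0.5752 0.0051 0.03  ]
{'time': 0.9, 'joints': array([ 1.07841839e+00,  4.90865578e-01,  1.55887370e+00,  4.73468468e-06,
        1.09169700e+00, -1.05604852e-01]), 'qd': array([-0.00015727, -0.00112775, -0.00020584,  0.00101654,  0.00199933,
        0.00095752]), 'joint_efforts': array([-1.55390062e-04, -6.18248892e+01, -2.61852336e+01, -2.99331896e-05,
        2.59783801e-04, -2.33854655e-05]), 'tool_pos': array([0.23574532, 0.57886476, 0.23135741]), 'eef_rot': array([3.14143671e+00, 1.23047752e-05, 2.75481739e+00]), 'ft_force': array([-0.76777427, -0.0142669 ,  0.84554648]), 'ft_torque': array([-0.01864661, -0.02233293,  0.02312166]), 'grip_width': 1.0003992722331516} -0.0187
```

View pics/top0.png

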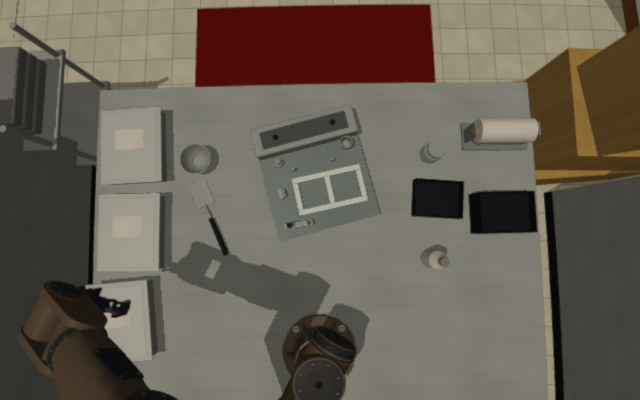

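View pics/scene0.png

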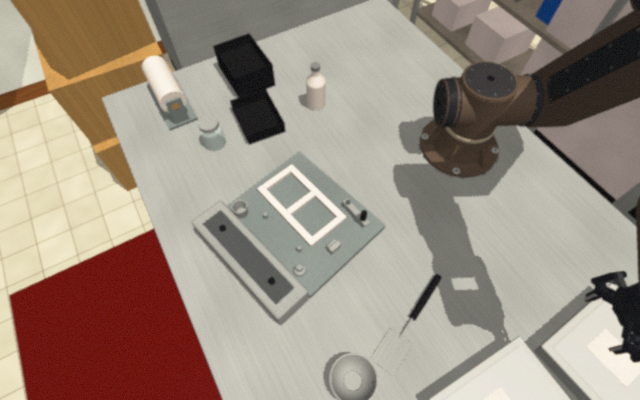

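The top view shows the bed yawed about +14° with the plate at (330,190). The latch is open at (300,224), the end stop at (282,194) and the cup and foot at the far corners. The scene view agrees: dowels at (265,217) and (298,251), knob at (364,214). I'll move over the bed for a wrist view.

```bash
python3 -m crank '[{"jaw":-1,"xyz":[0.02,-0.035,0.02],"spin":4},{"jaw":-1,"xyz":[0.04,-0.07,0.04],"spin":8},{"jaw":-1,"xyz":[0.06,-0.105,0.06],"spin":12},{"jaw":-1,"xyz":[0.08,-0.14,0.07],"spin":16},{"jaw":-1,"xyz":[0.1,-0.175,0.07],"spin":20},{"jaw":-1,"xyz":[0.12,-0.21,0.07],"spin":24},{"jaw":-1,"xyz":[0.14,-0.245,0.07],"spin":28},{"jaw":-1,"xyz":[0.16,-0.28,0.07],"spin":32},{"jaw":-1,"xyz":[0.175,-0.315,0.07],"spin":36},{"jaw":-1,"xyz":[0.19,-0.35,0.07],"spin":36}]'
python3 -m crank '[{"jaw":-1,"xyz":[0.015,-0.035,0],"spin":0},{"jaw":-1,"xyz":[0.03,-0.07,0],"spin":0},{"jaw":-1,"xyz":[0.045,-0.105,0],"spin":0},{"jaw":-1,"xyz":[0.06,-0.14,0],"spin":0},{"jaw":-1,"xyz":[0.075,-0.175,0],"spin":0},{"jaw":-1,"xyz":[0.09,-0.21,0],"spin":0},{"jaw":-1,"xyz":[0.1,-0.24,0],"spin":0},{"jaw":-1,"xyz":[0.1,-0.24,0],"spin":0},{"jaw":-1,"xyz":[0.1,-0.24,0],"spin":0},{"jaw":-1,"xyz":[0.1,-0.24,0],"spin":0}]'
cat >> h.py <<'E'
from scipy.spatial.transform import Rotation as Ro
def wT():
    s=manip.get_state(); A=np.eye(4); A[:3,:3]=Ro.from_euler('xyz',s['eef_rot']).as_matrix(); A[:3,3]=s['tool_pos']
    return A@np.array(camera_params('wrist')['mount'])
E
python3 - <<'E'
from h import *
T=wT(); p,d=grab_frame("wrist"); np.savez("w1.npz",p=p,d=d,T=T); cv2.imwrite("pics/w1.png",p[:,:,::-1]); c=camera_params("wrist"); print(c)
for t,z in(("bed",0),("plate",.03),("dowel_left",.03),("dowel_right",.03),("end_stop",.03),("latch_knob",.076),("cup",.03),("foot",.03)):
    for r in place_of("wrist",t)[:2]: print(t,round(r['p'],2),np.round(r['point'],1),np.round(hit(c,r['point'],z,T),4))
s=manip.get_state(); print({k:s[k] for k in('time','joints','tool_pos','eef_rot','ft_force','grip_width')})
E
```

```text
time: 1.73
tool_pos: [0.4264, 0.2268, 0.3015]
eef_rot: [3.142, 0.001, -2.896]
ft_force: [1.1, 0.5, 0.8]
grip_width: -0.002
time: 2.57
tool_pos: [0.5261, -0.013, 0.3015]
eef_rot: [3.141, 0.0, -2.896]
ft_force: [-0.4, 0.2, 0.1]
grip_width: 0.0
{'fx': 359.2392960553527, 'fy': 359.2392960553527, 'cx': 314.48598546145695, 'cy': 203.53967890307237, 'k1': 0.008978513080243559, 'mount': array([[-7.54226227e-05, -9.49845450e-01, -3.12719707e-01,
         8.04027060e-02],
       [ 9.99999955e-01,  1.90111068e-05, -2.98926580e-04,
        -1.47744055e-04],
       [ 2.89879200e-04, -3.12719716e-01,  9.49845406e-01,
        -1.42547522e-01],
       [ 0.00000000e+00,  0.00000000e+00,  0.00000000e+00,
         1.00000000e+00]])}
bed 0.73 [309.2 188.9] [ 0.5725 -0.0085  0.    ]
plate 0.81 [280.3 170.7] [ 0.5507 -0.0485  0.03  ]
plate 0.54 [441.5 100.7] [0.4301 0.1078 0.03  ]
dowel_left 0.58 [363.2 248.5] [0.6236 0.0748 0.03  ]
dowel_left 0.55 [308.3 189.5] [ 0.5651 -0.011   0.03  ]
dowel_right 0.68 [253.3 251.6] [ 0.6616 -0.0593  0.03  ]
end_stop 0.76 [412.  194.4] [0.5408 0.1114 0.03  ]
latch_knob 0.79 [440.9 104.4] [0.4355 0.0928 0.076 ]
latch_knob 0.43 [308.4 188.5] [ 0.551  -0.0136  0.076 ]
cup 0.67 [209.1 276.3] [ 0.7102 -0.1082  0.03  ]
foot 0.82 [394.6 278.7] [0.6551 0.1267 0.03  ]
{'time': 3.0167, 'joints': array([-1.50048676e-01,  2.80837358e-01,  1.70094807e+00,  2.88306639e-04,
        1.15921347e+00, -1.96731708e+00]), 'tool_pos': array([ 0.52633653, -0.01285711,  0.30159932]), 'eef_rot': array([ 3.14157817e+00,  6.49748200e-04, -2.89523585e+00]), 'ft_force': array([-0.4800267 ,  0.01646112,  0.14982294]), 'grip_width': -0.0020647419246222726}
```

View pics/w1.png

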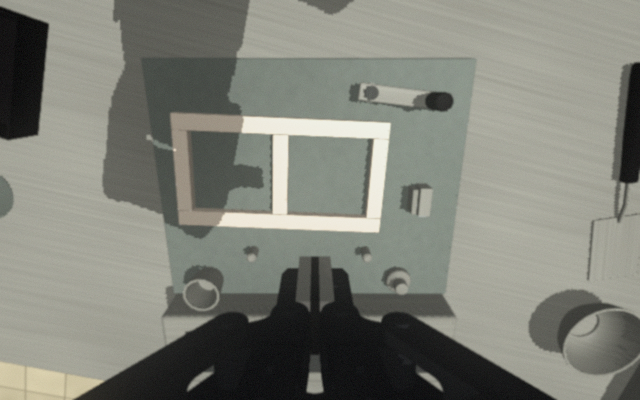

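The wrist view shows the bed nearly square to the image, with its near edge on row 58. The plate's corners are at (170,112), (391,122), (380,232) and (179,223), slightly askew. The dowels are at (252,253) and (366,254), the knob at (440,101) and the stop at (420,200).

```bash
python3 - <<'E'
from h import *
f=np.load("w1.npz"); T=f['T']; c=camera_params("wrist"); im=f['p']
H=lambda u,v,z: hit(c,(u,v),z,T)
near=[H(143,58,.03),H(475,58,.03)]
L=near[1]-near[0]; print("bed near edge",np.round(near,4).tolist(),np.linalg.norm(L),"yaw",np.degrees(np.arctan2(-L[0],L[1])))
m=np.mean(near,0)[:2]
dl,dr=np.array([.6236,.0748]),np.array([.6616,-.0593])
# fit bed pose from near corners + dowels + stop
B=np.array([[-155,-180],[-155,180],[71,70],[71,-70]])/1000.
W=np.array([near[0][:2],near[1][:2],dl,dr])
from scipy.optimize import least_squares
def tr(q,b): s,co=np.sin(q[2]),np.cos(q[2]); return b@np.array([[co,s],[-s,co]])+q[:2]
r=least_squares(lambda q:(tr(q,B)-W).ravel(),[.57,0,.24]); q=r.x
print("bed",np.round(q,4),np.degrees(q[2]),"res mm\n",np.round((tr(q,B)-W)*1000,1))
# plate: mask corners
m=(im.min(2)>0); reg=regions_of("wrist","plate")[0]; k=reg['pixels'].astype(np.uint8)
print(reg['p'],reg['box'])
cn,_=cv2.findContours(k,cv2.RETR_EXTERNAL,cv2.CHAIN_APPROX_NONE); a=max(cn,key=cv2.contourArea)
pts=np.array([H(*p[0],.044)[:2] for p in a]).astype(np.float32); (ce,sz,an)=cv2.minAreaRect(pts*1000)
print("mask plate",ce,sz,an)
P=np.array([H(170,112,.044),H(391,122,.044),H(380,232,.044),H(179,223,.044)])[:,:2]
print("click plate",P.mean(0).round(4),np.linalg.norm(P[1]-P[0]),np.linalg.norm(P[3]-P[0]))
v=P[1]-P[0]; v2=P[2]-P[3]; print("yaws",[np.degrees(np.arctan2(-x[0],x[1])) for x in(v,v2)])
co,s=np.cos(q[2]),np.sin(q[2]); R=np.array([[co,-s],[s,co]])
for n,w in(("plate",P.mean(0)),("plmask",np.array(ce)/1000),("knob",np.array([.4355,.0928])),("stop",np.array([.5408,.1114]))): print(n,"in bed mm",np.round(R.T@(w-q[:2])*1000,1))
for b in((-120,65),(71,70),(71,-70),(0,0)): print(b,np.round(tr(q,np.array(b)/1000.),4))
E
```

```text
bed near edge [[0.4662, -0.2168, 0.03], [0.3802, 0.127, 0.03]] 0.35432910688285707 yaw 14.052631344742458
bed [ 0.5737 -0.0084  0.2437] 13.96211471595732 res mm
 [[ 0.4 -3.8]
 [-0.4  1.9]
 [ 2.1  1.8]
 [-2.1  0.1]]
0.96 [167.7, 113.7, 391.3, 231.2]
mask plate (551.9476318359375, -47.285614013671875) (131.41259765625, 239.74583435058594) 11.624987602233887
click plate [ 0.5521 -0.0466] 0.23958352670122268 0.1285816036503426
yaws [np.float64(11.539882867134525), np.float64(11.272670296028327)]
plate in bed mm [-30.1 -31.9]
plmask in bed mm [-30.4 -32.5]
knob in bed mm [-109.7  131.6]
stop in bed mm [ -3.  124.2]
(-120, 65) [0.4415 0.0257]
(71, 70) [0.6257 0.0766]
(71, -70) [ 0.6595 -0.0592]
(0, 0) [ 0.5737 -0.0084]
```

```bash
python3 -m crank '[{"jaw":-1,"xyz":[0.010,0,-0.03],"spin":0},{"jaw":-1,"xyz":[0.02,0.001,-0.07],"spin":0},{"jaw":-1,"xyz":[0.033,0.001,-0.11],"spin":0},{"jaw":-1,"xyz":[0.033,0.001,-0.15],"spin":0},{"jaw":-1,"xyz":[0.033,0.001,-0.19],"spin":0},{"jaw":-1,"xyz":[0.033,0.001,-0.22],"spin":0},{"jaw":-1,"xyz":[0.033,0.001,-0.24],"spin":0},{"jaw":-1,"xyz":[0.033,0.001,-0.255],"spin":0},{"jaw":-1,"xyz":[0.033,0.001,-0.265],"spin":0},{"jaw":-1,"xyz":[0.033,0.001,-0.265],"spin":0}]' 60
python3 - <<'E'
from h import *
s=manip.get_state(); print(s['tool_pos'],s['ft_force'],s['ft_torque'],s['eef_rot'])
p,d=grab_frame("wrist"); cv2.imwrite("pics/w2.png",p[:,:,::-1])
E
```

```text
time: 3.9
tool_pos: [0.5586, -0.0119, 0.0348]
eef_rot: [3.141, -0.002, -2.895]
ft_force: [-0.0, 0.5, 0.2]
grip_width: -0.002
[ 0.55864501 -0.01186873  0.03484337] [-0.0331137   0.51533429  0.23437716] [-0.00764818  0.02204404  0.01087693] [ 3.14051667e+00 -2.01083685e-03 -2.89539124e+00]
```

View pics/w2.png

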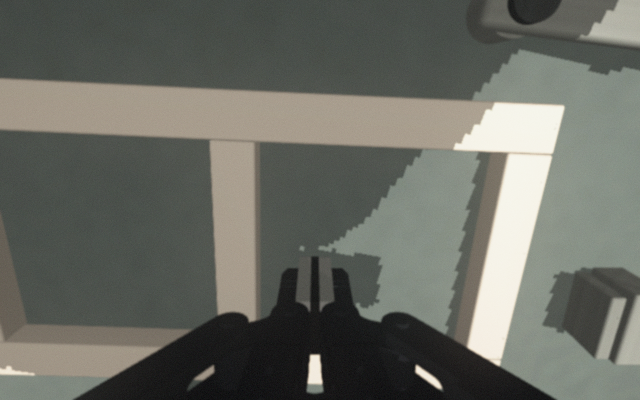

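The closed fingers stand inside the left opening, right of the centre rim, with clearance all round. Next I push along the bed's +x.

```bash
python3 -m crank '[{"jaw":-1,"xyz":[0.004,0.001,0],"spin":0},{"jaw":-1,"xyz":[0.0078,0.0019,0],"spin":0},{"jaw":-1,"xyz":[0.0107,0.0027,0],"spin":0},{"jaw":-1,"xyz":[0.0136,0.0034,0],"spin":0},{"jaw":-1,"xyz":[0.0165,0.0041,0],"spin":0},{"jaw":-1,"xyz":[0.0194,0.0048,0],"spin":0},{"jaw":-1,"xyz":[0.0223,0.0055,0],"spin":0},{"jaw":-1,"xyz":[0.0252,0.0063,0],"spin":0},{"jaw":-1,"xyz":[0.0281,0.007,0],"spin":0},{"jaw":-1,"xyz":[0.031,0.0077,0],"spin":0}]'
python3 - <<'E'
from h import *
s=manip.get_state(); print(s['tool_pos'],s['ft_force'],s['ft_torque'])
T=wT();p,d=grab_frame("wrist"); cv2.imwrite("pics/w3.png",p[:,:,::-1])
E
```

```text
time: 4.78
tool_pos: [0.5904, -0.0042, 0.0361]
eef_rot: [3.141, -0.001, -2.895]
ft_force: [-0.9, -1.0, 0.1]
grip_width: 0.001
[ 0.59037046 -0.00416451  0.03607178] [-0.89230827 -1.00696564  0.07058448] [-0.03860185  0.12208835 -0.01482327]
```

View pics/w3.png

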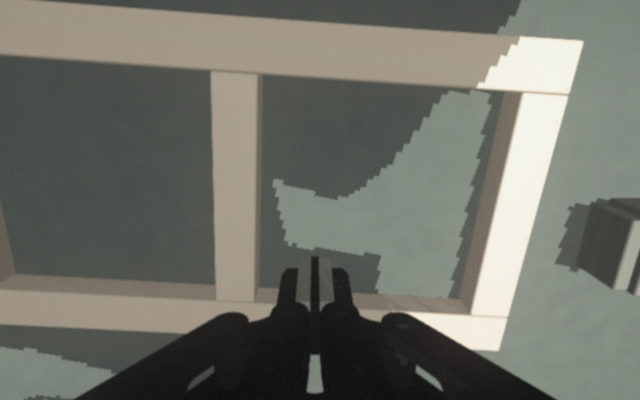

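Plate is engaged (about 1 N sliding force). I'll go on, more slowly.

```bash
python3 -m crank '[{"jaw":-1,"xyz":[0.0012,0.0003,0],"spin":0},{"jaw":-1,"xyz":[0.0024,0.0006,0],"spin":0},{"jaw":-1,"xyz":[0.0036,0.0009,0],"spin":0},{"jaw":-1,"xyz":[0.0048,0.0012,0],"spin":0},{"jaw":-1,"xyz":[0.006,0.0015,0],"spin":0},{"jaw":-1,"xyz":[0.0072,0.0018,0],"spin":0},{"jaw":-1,"xyz":[0.0082,0.002,0],"spin":0},{"jaw":-1,"xyz":[0.0092,0.0023,0],"spin":0},{"jaw":-1,"xyz":[0.0102,0.0025,0],"spin":0},{"jaw":-1,"xyz":[0.011,0.0027,0],"spin":0}]'
```

```text
time: 5.67
tool_pos: [0.602, -0.0014, 0.0361]
eef_rot: [3.141, -0.0, -2.895]
ft_force: [-1.6, -0.4, -0.3]
grip_width: 0.001
```

```bash
python3 -m crank '[{"jaw":-1,"xyz":[0.0004,0.0001,0],"spin":0},{"jaw":-1,"xyz":[0.0008,0.0002,0],"spin":0},{"jaw":-1,"xyz":[0.0012,0.0003,0],"spin":0},{"jaw":-1,"xyz":[0.0015,0.0004,0],"spin":0},{"jaw":-1,"xyz":[0.0018,0.00045,0],"spin":0},{"jaw":-1,"xyz":[0.0021,0.0005,0],"spin":0},{"jaw":-1,"xyz":[0.0024,0.0006,0],"spin":0},{"jaw":-1,"xyz":[0.0026,0.00065,0],"spin":0},{"jaw":-1,"xyz":[0.0028,0.0007,0],"spin":0},{"jaw":-1,"xyz":[0.0028,0.0007,0],"spin":0}]'
```

```text
time: 6.5
tool_pos: [0.6048, -0.0007, 0.0361]
eef_rot: [3.141, -0.0, -2.895]
ft_force: [-0.6, 0.4, 0.8]
grip_width: 0.001
```

```bash
python3 -m crank '[{"jaw":-1,"xyz":[0.0003,0.0001,0],"spin":0},{"jaw":-1,"xyz":[0.0006,0.00015,0],"spin":0},{"jaw":-1,"xyz":[0.0009,0.0002,0],"spin":0},{"jaw":-1,"xyz":[0.0012,0.0003,0],"spin":0},{"jaw":-1,"xyz":[0.0015,0.0004,0],"spin":0},{"jaw":-1,"xyz":[0.0018,0.00045,0],"spin":0},{"jaw":-1,"xyz":[0.0021,0.0005,0],"spin":0},{"jaw":-1,"xyz":[0.0023,0.0006,0],"spin":0},{"jaw":-1,"xyz":[0.0025,0.0006,0],"spin":0},{"jaw":-1,"xyz":[0.0025,0.0006,0],"spin":0}]'
```

```text
time: 7.33
tool_pos: [0.6073, -0.0001, 0.0361]
eef_rot: [3.141, -0.0, -2.895]
ft_force: [-0.5, 0.6, 0.1]
grip_width: 0.001
```

```bash
python3 -m crank '[{"jaw":-1,"xyz":[0.0003,0.0001,0],"spin":0},{"jaw":-1,"xyz":[0.0005,0.00015,0],"spin":0},{"jaw":-1,"xyz":[0.0008,0.0002,0],"spin":0},{"jaw":-1,"xyz":[0.001,0.00025,0],"spin":0},{"jaw":-1,"xyz":[0.0012,0.0003,0],"spin":0},{"jaw":-1,"xyz":[0.0014,0.00035,0],"spin":0},{"jaw":-1,"xyz":[0.0016,0.0004,0],"spin":0},{"jaw":-1,"xyz":[0.0018,0.00045,0],"spin":0},{"jaw":-1,"xyz":[0.002,0.0005,0],"spin":0},{"jaw":-1,"xyz":[0.002,0.0005,0],"spin":0}]'
python3 - <<'E'
from h import *
s=manip.get_state(); print(s['tool_pos'],s['ft_force'],s['ft_torque'])
T=wT();p,d=grab_frame("wrist"); cv2.imwrite("pics/w4.png",p[:,:,::-1])
print(manip.get_state()['ft_force'])
E
```

```text
time: 8.17
tool_pos: [0.6084, 0.0003, 0.036]
eef_rot: [3.141, -0.002, -2.895]
ft_force: [-6.8, -2.5, 2.8]
grip_width: 0.0
[6.08363666e-01 2.74438950e-04 3.59950540e-02] [-6.8024391  -2.51641568  2.77104541] [-0.49064351  1.18291617 -0.01507581]
[-6.83319341 -2.49212065  3.19344183]
```

View pics/w4.png

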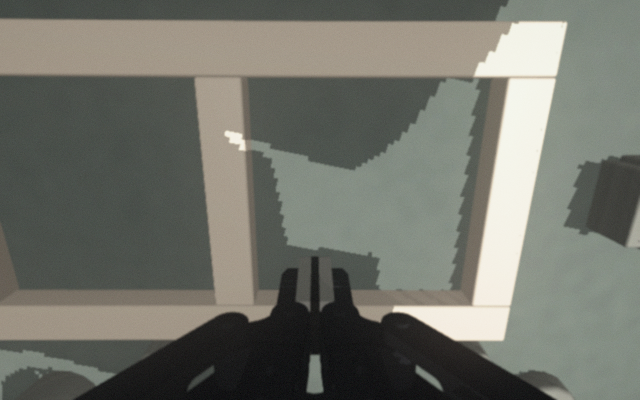

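The plate's near edge is now level in the image (row about 21), square with the bed. The force is about 7.2 N along the bed's +x. I'll press to about 10 N and hold.

```bash
python3 -m crank '[{"jaw":-1,"xyz":[0.0009,0.0002,0],"spin":0},{"jaw":-1,"xyz":[0.001,0.00025,0],"spin":0},{"jaw":-1,"xyz":[0.0011,0.0003,0],"spin":0},{"jaw":-1,"xyz":[0.0012,0.0003,0],"spin":0},{"jaw":-1,"xyz":[0.0013,0.0003,0],"spin":0},{"jaw":-1,"xyz":[0.0013,0.0003,0],"spin":0},{"jaw":-1,"xyz":[0.0013,0.0003,0],"spin":0},{"jaw":-1,"xyz":[0.0013,0.0003,0],"spin":0},{"jaw":-1,"xyz":[0.0013,0.0003,0],"spin":0},{"jaw":-1,"xyz":[0.0013,0.0003,0],"spin":0}]'
```

```text
time: 9.05
tool_pos: [0.6084, 0.0004, 0.0359]
eef_rot: [3.14, -0.005, -2.895]
ft_force: [-7.8, -2.5, 4.3]
grip_width: -0.002
```

```bash
python3 -m crank '[{"jaw":-1,"xyz":[0.0013,0.0003,0],"spin":0},{"jaw":-1,"xyz":[0.0014,0.00035,0],"spin":0},{"jaw":-1,"xyz":[0.0015,0.0004,0],"spin":0},{"jaw":-1,"xyz":[0.0016,0.0004,0],"spin":0},{"jaw":-1,"xyz":[0.0017,0.0004,0],"spin":0},{"jaw":-1,"xyz":[0.0017,0.0004,0],"spin":0},{"jaw":-1,"xyz":[0.0017,0.0004,0],"spin":0},{"jaw":-1,"xyz":[0.0017,0.0004,0],"spin":0},{"jaw":-1,"xyz":[0.0017,0.0004,0],"spin":0},{"jaw":-1,"xyz":[0.0017,0.0004,0],"spin":0}]'
```

```text
time: 9.88
tool_pos: [0.6083, 0.0005, 0.0357]
eef_rot: [3.139, -0.009, -2.895]
ft_force: [-11.5, -4.6, 5.0]
grip_width: 0.001
```

```bash
python3 -m crank '[{"jaw":-1,"xyz":[-0.001,-0.0003,0],"spin":0},{"jaw":-1,"xyz":[-0.003,-0.0007,0],"spin":0},{"jaw":-1,"xyz":[-0.005,-0.001,0],"spin":0},{"jaw":-1,"xyz":[-0.005,-0.001,0.012],"spin":0},{"jaw":-1,"xyz":[-0.005,-0.001,0.03],"spin":0},{"jaw":-1,"xyz":[-0.008,-0.02,0.035],"spin":0},{"jaw":-1,"xyz":[-0.0145,-0.047,0.035],"spin":0},{"jaw":-1,"xyz":[-0.0186,-0.073,0.035],"spin":0},{"jaw":-1,"xyz":[-0.0186,-0.073,0.03],"spin":0},{"jaw":-1,"xyz":[-0.0186,-0.073,0.03],"spin":0}]'
python3 - <<'E'
from h import *
s=manip.get_state(); print(s['tool_pos'],s['ft_force'],s['ft_torque'],s['eef_rot'])
T=wT();p,d=grab_frame("wrist"); np.savez("w5.npz",p=p,T=T);cv2.imwrite("pics/w5.png",p[:,:,::-1])
E
```

```text
time: 10.72
tool_pos: [0.5898, -0.0735, 0.066]
eef_rot: [3.139, -0.009, -2.897]
ft_force: [0.1, -0.0, 0.2]
grip_width: -0.001
[ 0.5897743  -0.07350458  0.06603207] [ 0.1390257  -0.01008338  0.15636152] [-0.01354046  0.00862339  0.02143346] [ 3.13927082 -0.00879606 -2.89735404]
```

View pics/w5.png

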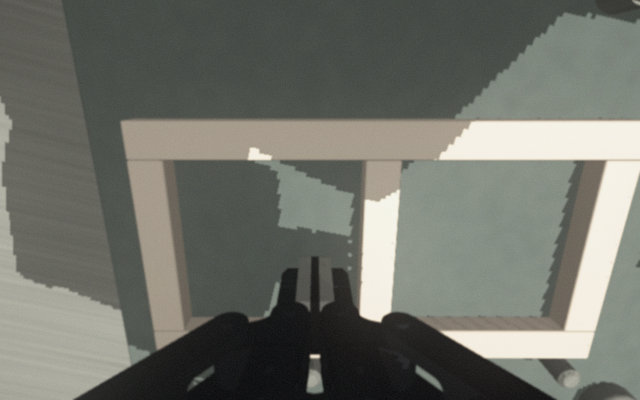

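The plate is square to the image with the fingers above the right opening. The centre rim's left edge is at column 360, close to the fingers' right edge. I'll work out the gap.

```bash
python3 - <<'E'
from h import *
T=np.load("w5.npz")['T']; c=camera_params("wrist"); q=np.array([.5737,-.0084]); R=np.array([[.9705,-.2413],[.2413,.9705]])
for u,v,n in((122,121,"near-right corner"),(640,121,"near edge"),(360,190,"ctr rim left"),(360,270,"ctr rim left2"),(126,160,'rim'),(591,358,"far left corner")): print(n,np.round(R.T@(hit(c,(u,v),.044,T)[:2]-q)*1000,1))
print("tcp",R.T@(manip.get_state()['tool_pos'][:2]-q)*1000)
E
```

```text
near-right corner [ -65.3 -153.5]
near edge [-65.2  78.4]
ctr rim left [-33.2 -45.5]
ctr rim left2 [  9.4 -43.8]
rim [ -47.6 -154.6]
far left corner [63.8 86.7]
tcp [  0.14802637 -66.23444682]
```

```bash
python3 -m crank '[{"jaw":-1,"xyz":[0,0,-0.012],"spin":0},{"jaw":-1,"xyz":[0,0,-0.022],"spin":0},{"jaw":-1,"xyz":[0,0,-0.0305],"spin":0},{"jaw":-1,"xyz":[-0.001,0.004,-0.0305],"spin":0},{"jaw":-1,"xyz":[-0.0018,0.0075,-0.0305],"spin":0},{"jaw":-1,"xyz":[-0.0023,0.01,-0.0305],"spin":0},{"jaw":-1,"xyz":[-0.0028,0.012,-0.0305],"spin":0},{"jaw":-1,"xyz":[-0.0032,0.014,-0.0305],"spin":0},{"jaw":-1,"xyz":[-0.0036,0.016,-0.0305],"spin":0},{"jaw":-1,"xyz":[-0.004,0.018,-0.0305],"spin":0}]'
python3 -m crank '[{"jaw":-1,"xyz":[-0.0003,0.0015,0],"spin":0},{"jaw":-1,"xyz":[-0.0006,0.003,0],"spin":0},{"jaw":-1,"xyz":[-0.0009,0.0045,0],"spin":0},{"jaw":-1,"xyz":[-0.0012,0.006,0],"spin":0},{"jaw":-1,"xyz":[-0.0015,0.0073,0],"spin":0},{"jaw":-1,"xyz":[-0.0018,0.0085,0],"spin":0},{"jaw":-1,"xyz":[-0.0021,0.0095,0],"spin":0},{"jaw":-1,"xyz":[-0.0022,0.0102,0],"spin":0},{"jaw":-1,"xyz":[-0.0023,0.0108,0],"spin":0},{"jaw":-1,"xyz":[-0.0024,0.011,0],"spin":0}]'
```

```text
time: 11.6
tool_pos: [0.5859, -0.0545, 0.0358]
eef_rot: [3.139, -0.009, -2.896]
ft_force: [0.2, -0.9, 1.6]
grip_width: -0.0
time: 12.43
tool_pos: [0.5835, -0.0434, 0.0358]
eef_rot: [3.139, -0.009, -2.896]
ft_force: [-0.0, -0.4, 1.3]
grip_width: -0.0
```

```bash
python3 -m crank '[{"jaw":-1,"xyz":[-0.0001,0.0004,0],"spin":0},{"jaw":-1,"xyz":[-0.0002,0.0007,0],"spin":0},{"jaw":-1,"xyz":[-0.0002,0.001,0],"spin":0},{"jaw":-1,"xyz":[-0.0003,0.0013,0],"spin":0},{"jaw":-1,"xyz":[-0.0003,0.0016,0],"spin":0},{"jaw":-1,"xyz":[-0.0004,0.0019,0],"spin":0},{"jaw":-1,"xyz":[-0.0004,0.0022,0],"spin":0},{"jaw":-1,"xyz":[-0.0005,0.0024,0],"spin":0},{"jaw":-1,"xyz":[-0.0005,0.0026,0],"spin":0},{"jaw":-1,"xyz":[-0.0005,0.0026,0],"spin":0}]'
python3 - <<'E'
from h import *
s=manip.get_state(); print(s['tool_pos'],s['ft_force'],s['ft_torque'])
T=wT();p,d=grab_frame("wrist"); np.savez("w6.npz",p=p,T=T);cv2.imwrite("pics/w6.png",p[:,:,::-1])
E
```

```text
time: 13.27
tool_pos: [0.583, -0.0408, 0.0358]
eef_rot: [3.139, -0.009, -2.896]
ft_force: [-0.2, -1.0, 0.3]
grip_width: -0.002
[ 0.58298758 -0.04078157  0.03582721] [-0.15001318 -0.95405769  0.25658664] [-0.08861485  0.07618846  0.08856785]
```

View pics/w6.png

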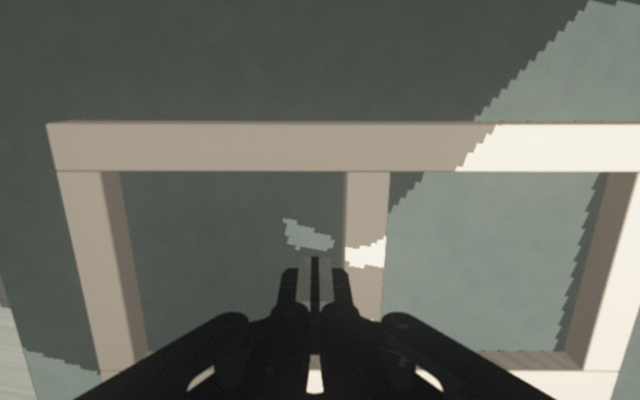

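The plate is still square (near edge on row 123), the fingers are on the centre rim and the stop isn't reached yet. Continue slowly.

```bash
python3 -m crank '[{"jaw":-1,"xyz":[-0.0001,0.0003,0],"spin":0},{"jaw":-1,"xyz":[-0.0001,0.0006,0],"spin":0},{"jaw":-1,"xyz":[-0.0002,0.0009,0],"spin":0},{"jaw":-1,"xyz":[-0.0003,0.0012,0],"spin":0},{"jaw":-1,"xyz":[-0.0003,0.0015,0],"spin":0},{"jaw":-1,"xyz":[-0.0004,0.0018,0],"spin":0},{"jaw":-1,"xyz":[-0.0004,0.0021,0],"spin":0},{"jaw":-1,"xyz":[-0.0005,0.0023,0],"spin":0},{"jaw":-1,"xyz":[-0.0005,0.0025,0],"spin":0},{"jaw":-1,"xyz":[-0.0005,0.0025,0],"spin":0}]'
```

```text
time: 14.15
tool_pos: [0.5825, -0.0382, 0.0358]
eef_rot: [3.139, -0.009, -2.896]
ft_force: [-1.0, -0.7, -0.3]
grip_width: 0.001
```

```bash
python3 -m crank '[{"jaw":-1,"xyz":[-0.0001,0.0003,0],"spin":0},{"jaw":-1,"xyz":[-0.0001,0.0006,0],"spin":0},{"jaw":-1,"xyz":[-0.0002,0.0009,0],"spin":0},{"jaw":-1,"xyz":[-0.0003,0.0012,0],"spin":0},{"jaw":-1,"xyz":[-0.0003,0.0014,0],"spin":0},{"jaw":-1,"xyz":[-0.0004,0.0016,0],"spin":0},{"jaw":-1,"xyz":[-0.0004,0.0018,0],"spin":0},{"jaw":-1,"xyz":[-0.0005,0.002,0],"spin":0},{"jaw":-1,"xyz":[-0.0005,0.0022,0],"spin":0},{"jaw":-1,"xyz":[-0.0005,0.0022,0],"spin":0}]'
```

```text
time: 14.98
tool_pos: [0.582, -0.036, 0.0358]
eef_rot: [3.139, -0.009, -2.896]
ft_force: [-0.9, 0.6, 1.0]
grip_width: -0.0
```

```bash
python3 -m crank '[{"jaw":-1,"xyz":[-0.0001,0.0003,0],"spin":0},{"jaw":-1,"xyz":[-0.0001,0.0006,0],"spin":0},{"jaw":-1,"xyz":[-0.0002,0.0009,0],"spin":0},{"jaw":-1,"xyz":[-0.0003,0.0012,0],"spin":0},{"jaw":-1,"xyz":[-0.0003,0.0014,0],"spin":0},{"jaw":-1,"xyz":[-0.0004,0.0016,0],"spin":0},{"jaw":-1,"xyz":[-0.0004,0.0018,0],"spin":0},{"jaw":-1,"xyz":[-0.0005,0.002,0],"spin":0},{"jaw":-1,"xyz":[-0.0005,0.0022,0],"spin":0},{"jaw":-1,"xyz":[-0.0005,0.0022,0],"spin":0}]'
```

```text
time: 15.82
tool_pos: [0.5814, -0.0337, 0.0358]
eef_rot: [3.139, -0.009, -2.896]
ft_force: [-0.3, -1.5, -0.2]
grip_width: 0.001
```

```bash
python3 -m crank '[{"jaw":-1,"xyz":[-0.0001,0.0003,0],"spin":0},{"jaw":-1,"xyz":[-0.0001,0.0006,0],"spin":0},{"jaw":-1,"xyz":[-0.0002,0.0009,0],"spin":0},{"jaw":-1,"xyz":[-0.0003,0.0012,0],"spin":0},{"jaw":-1,"xyz":[-0.0003,0.0014,0],"spin":0},{"jaw":-1,"xyz":[-0.0004,0.0016,0],"spin":0},{"jaw":-1,"xyz":[-0.0004,0.0018,0],"spin":0},{"jaw":-1,"xyz":[-0.0005,0.002,0],"spin":0},{"jaw":-1,"xyz":[-0.0005,0.0022,0],"spin":0},{"jaw":-1,"xyz":[-0.0005,0.0022,0],"spin":0}]'
python3 - <<'E'
from h import *
T=wT();p,d=grab_frame("wrist"); np.savez("w7.npz",p=p,T=T);cv2.imwrite("pics/w7.png",p[:,:,::-1])
c=camera_params("wrist"); q=np.array([.5737,-.0084]); R=np.array([[.9705,-.2413],[.2413,.9705]])
print("tcp",R.T@(manip.get_state()['tool_pos'][:2]-q)*1000)
E
```

```text
time: 16.65
tool_pos: [0.5809, -0.0315, 0.0358]
eef_rot: [3.139, -0.009, -2.896]
ft_force: [-0.7, 0.2, 1.0]
grip_width: -0.001
tcp [  1.42094152 -24.18042706]
```

View pics/w7.png

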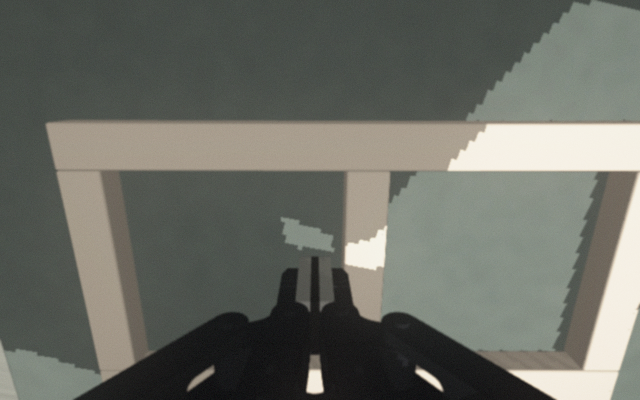

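The plate moves with the fingers and is still square. The stop isn't reached yet.

```bash
python3 -m crank '[{"jaw":-1,"xyz":[-0.0001,0.0003,0],"spin":0},{"jaw":-1,"xyz":[-0.0001,0.0006,0],"spin":0},{"jaw":-1,"xyz":[-0.0002,0.0009,0],"spin":0},{"jaw":-1,"xyz":[-0.0003,0.0012,0],"spin":0},{"jaw":-1,"xyz":[-0.0003,0.0014,0],"spin":0},{"jaw":-1,"xyz":[-0.0004,0.0016,0],"spin":0},{"jaw":-1,"xyz":[-0.0004,0.0018,0],"spin":0},{"jaw":-1,"xyz":[-0.0005,0.002,0],"spin":0},{"jaw":-1,"xyz":[-0.0005,0.0022,0],"spin":0},{"jaw":-1,"xyz":[-0.0005,0.0022,0],"spin":0}]'
```

```text
time: 17.53
tool_pos: [0.5804, -0.0294, 0.0358]
eef_rot: [3.139, -0.009, -2.896]
ft_force: [-0.6, -1.9, 0.1]
grip_width: 0.001
```

```bash
python3 -m crank '[{"jaw":-1,"xyz":[-0.0001,0.0003,0],"spin":0},{"jaw":-1,"xyz":[-0.0001,0.0005,0],"spin":0},{"jaw":-1,"xyz":[-0.0002,0.0007,0],"spin":0},{"jaw":-1,"xyz":[-0.0002,0.0009,0],"spin":0},{"jaw":-1,"xyz":[-0.0003,0.0011,0],"spin":0},{"jaw":-1,"xyz":[-0.0003,0.0013,0],"spin":0},{"jaw":-1,"xyz":[-0.0003,0.0014,0],"spin":0},{"jaw":-1,"xyz":[-0.0004,0.0015,0],"spin":0},{"jaw":-1,"xyz":[-0.0004,0.0016,0],"spin":0},{"jaw":-1,"xyz":[-0.0004,0.0016,0],"spin":0}]'
```

```text
time: 18.37
tool_pos: [0.5805, -0.0288, 0.0359]
eef_rot: [3.141, -0.008, -2.896]
ft_force: [0.7, -10.5, -0.4]
grip_width: -0.0
```

Stop reached: about 10.4 N on +y and 1.9 N on +x. Hold.

```bash
python3 -m crank '[{"jaw":-1,"xyz":[-0.0002,0.0010,0],"spin":0},{"jaw":-1,"xyz":[-0.0002,0.0010,0],"spin":0},{"jaw":-1,"xyz":[-0.0002,0.0010,0],"spin":0},{"jaw":-1,"xyz":[-0.0002,0.0010,0],"spin":0},{"jaw":-1,"xyz":[-0.0002,0.0010,0],"spin":0},{"jaw":-1,"xyz":[-0.0002,0.0010,0],"spin":0},{"jaw":-1,"xyz":[-0.0002,0.0010,0],"spin":0},{"jaw":-1,"xyz":[-0.0002,0.0010,0],"spin":0},{"jaw":-1,"xyz":[-0.0002,0.0010,0],"spin":0},{"jaw":-1,"xyz":[-0.0002,0.0010,0],"spin":0}]'
python3 - <<'E'
from h import *
T=wT();s=manip.get_state();p,d=grab_frame("wrist"); np.savez("w8.npz",p=p,T=T);cv2.imwrite("pics/w8.png",p[:,:,::-1])
c=camera_params("wrist"); q=np.array([.5737,-.0084]); R=np.array([[.9705,-.2413],[.2413,.9705]])
print("tcp",R.T@(s['tool_pos'][:2]-q)*1000, "F bed",R.T@s['ft_force'][:2])
E
```

```text
time: 19.2
tool_pos: [0.5808, -0.0287, 0.0361]
eef_rot: [-3.141, -0.007, -2.896]
ft_force: [0.0, -9.9, -1.0]
grip_width: 0.002
tcp [  1.9370163  -21.45093698] F bed [-2.34156508 -9.57052431]
```

View pics/w8.png

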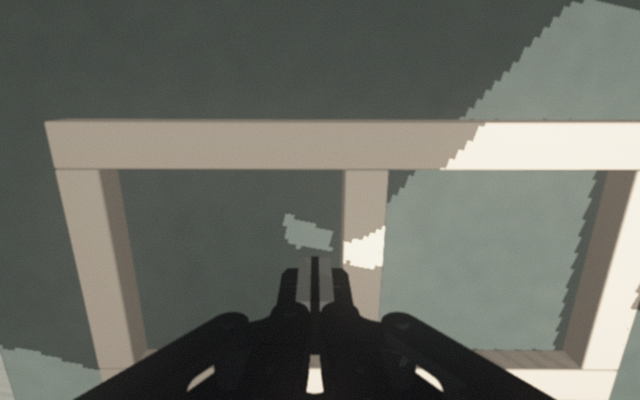

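Held with 9.6 N on the stop and 2.3 N toward the dowels; plate still square (near edge row 121). Next I back off, lift, and go above the knob with the jaws turned along the latch's tangent.

```bash
python3 -m crank '[{"jaw":-1,"xyz":[0.0004,-0.002,0],"spin":0},{"jaw":-1,"xyz":[0.0012,-0.005,0],"spin":0},{"jaw":-1,"xyz":[0.0015,-0.006,0.015],"spin":0},{"jaw":-1,"xyz":[0.0015,-0.006,0.045],"spin":0},{"jaw":-1,"xyz":[0.0015,-0.006,0.08],"spin":0},{"jaw":-1,"xyz":[-0.015,0.005,0.11],"spin":-7},{"jaw":-1,"xyz":[-0.035,0.025,0.13],"spin":-14},{"jaw":-1,"xyz":[-0.06,0.045,0.14],"spin":-21},{"jaw":-1,"xyz":[-0.085,0.065,0.14],"spin":-28},{"jaw":-1,"xyz":[-0.085,0.065,0.14],"spin":-28}]'
python3 - <<'E'
from h import *
from workcell import *
s=manip.get_state(); T=wT();p,d=grab_frame("wrist"); np.savez("w9.npz",p=p,T=T);cv2.imwrite("pics/w9.png",p[:,:,::-1])
c=camera_params("wrist"); q=np.array([.5737,-.0084]); R=np.array([[.9705,-.2413],[.2413,.9705]])
print(s['tool_pos'],s['eef_rot'],s['joints'],"tcp",R.T@(s['tool_pos'][:2]-q)*1000)
for t,z in(("latch_knob",.076),("plate",.03)):
  for cam in("wrist","top"):
    if cam=="top": grab_frame("top")
    for r in place_of(cam,t)[:1]:
        w=hit(camera_params(cam),r['point'],z,T if cam=="wrist" else None); print(cam,t,r['p'],np.round(r['point'],1),w,R.T@(w[:2]-q)*1000)
E
```

```text
time: 20.08
tool_pos: [0.4917, 0.0388, 0.1769]
eef_rot: [3.141, -0.009, 2.891]
ft_force: [1.6, -0.7, -0.1]
grip_width: -0.0
[0.49174613 0.03882598 0.17689251] [ 3.14146471 -0.00880668  2.89113036] [-0.0561585   0.37944334  1.93397498  0.00245918  0.8367921  -1.37814712] tcp [-68.14060124  65.60827838]
wrist latch_knob 0.75 [369.2 102.2] [0.43217043 0.09076235 0.076     ] [-113.42656869  130.38814994]
wrist plate 0.62 [284.4 287.3] [ 0.5761211  -0.01145252  0.03      ] [ 1.61310537 -3.54668332]
top plate 0.66 [318.9 181.6] [ 0.58238783 -0.00950425  0.03      ] [ 8.16508486 -3.16804701]
```

View pics/w9.png

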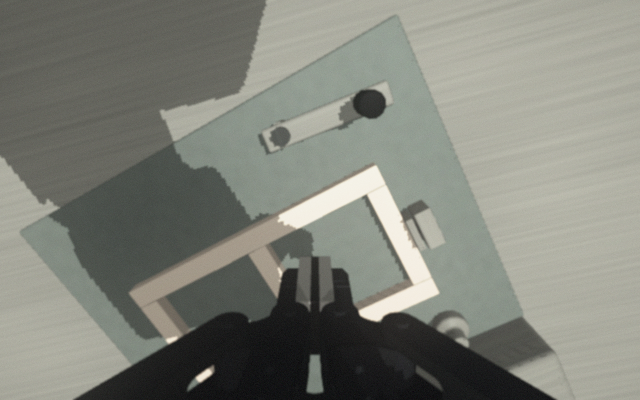

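The plate looks home: its end is against the stop at (405,215), and the network puts its origin at bed (1.6,-3.5) mm. The latch arm runs from the pivot (281,135) to the knob (369,103). I'll go over the knob with the jaws half open and descend.

```bash
python3 -m crank '[{"jaw":0,"xyz":[-0.012,0.011,0],"spin":-7},{"jaw":0,"xyz":[-0.024,0.022,0],"spin":-14},{"jaw":0,"xyz":[-0.036,0.033,0],"spin":-21},{"jaw":0,"xyz":[-0.048,0.044,0],"spin":-28},{"jaw":0,"xyz":[-0.0587,0.0522,0],"spin":-35},{"jaw":0,"xyz":[-0.0587,0.0522,0],"spin":-42},{"jaw":0,"xyz":[-0.0587,0.0522,0],"spin":-49},{"jaw":0,"xyz":[-0.0587,0.0522,0],"spin":-56},{"jaw":0,"xyz":[-0.0587,0.0522,0],"spin":-63},{"jaw":0,"xyz":[-0.0587,0.0522,0],"spin":-68}]' 20
python3 -m crank '[{"jaw":0,"xyz":[0,0,-0.03],"spin":0},{"jaw":0,"xyz":[0,0,-0.05],"spin":0},{"jaw":0,"xyz":[0,0,-0.065],"spin":0},{"jaw":0,"xyz":[0,0,-0.08],"spin":0},{"jaw":0,"xyz":[0,0,-0.095],"spin":0},{"jaw":0,"xyz":[0,0,-0.105],"spin":0},{"jaw":0,"xyz":[0,0,-0.112],"spin":0},{"jaw":0,"xyz":[0,0,-0.112],"spin":0},{"jaw":0,"xyz":[0,0,-0.112],"spin":0},{"jaw":0,"xyz":[0,0,-0.112],"spin":0}]'
python3 - <<'E'
from h import *
s=manip.get_state(); T=wT();p,d=grab_frame("wrist"); cv2.imwrite("pics/w10.png",p[:,:,::-1]); print(s['joints'],s['ft_force'])
E
```

```text
time: 21.27
tool_pos: [0.438, 0.0877, 0.1754]
eef_rot: [-3.141, -0.008, 1.705]
ft_force: [-0.5, 0.3, 0.3]
grip_width: 0.502
time: 22.1
tool_pos: [0.4383, 0.0876, 0.0638]
eef_rot: [-3.141, -0.008, 1.705]
ft_force: [-0.2, 1.3, 0.5]
grip_width: 0.498
[ 0.04486882  0.52410796  2.14571703  0.01667275  0.47265977 -0.10417035] [-0.17569327  1.3436708   0.48137708]
```

View pics/w10.png

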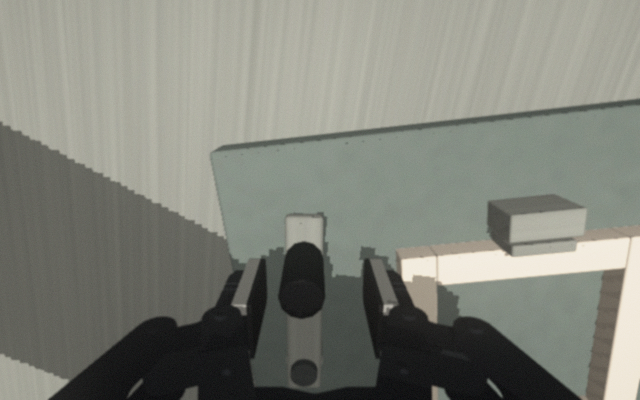

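The knob stands between the open jaws at (302,285) with the jaw axis across the arm, as wanted. I'll close gently and start the arc.

```bash
python3 -m crank '[{"jaw":-1,"xyz":[0,0,0],"spin":0},{"jaw":-1,"xyz":[0,0,0],"spin":0},{"jaw":-1,"xyz":[0,0,0],"spin":0},{"jaw":-1,"xyz":[0,0,0],"spin":0},{"jaw":-1,"xyz":[0,0,0],"spin":0},{"jaw":-1,"xyz":[0.0027,0,0],"spin":-2.5},{"jaw":-1,"xyz":[0.0054,0.0001,0],"spin":-5},{"jaw":-1,"xyz":[0.0081,-0.0001,0],"spin":-7.5},{"jaw":-1,"xyz":[0.0108,-0.0004,0],"spin":-10},{"jaw":-1,"xyz":[0.0108,-0.0004,0],"spin":-10}]' 20
```

```text
time: 22.98
tool_pos: [0.4497, 0.0871, 0.0645]
eef_rot: [3.14, -0.008, 1.528]
ft_force: [-1.3, -0.7, 6.4]
grip_width: 0.204
```

```bash
python3 -m crank '[{"jaw":-1,"xyz":[0.0053,-0.001,0],"spin":-5},{"jaw":-1,"xyz":[0.0105,-0.0024,0],"spin":-10},{"jaw":-1,"xyz":[0.0156,-0.0042,0],"spin":-15},{"jaw":-1,"xyz":[0.0205,-0.0065,0],"spin":-20},{"jaw":-1,"xyz":[0.0252,-0.0092,0],"spin":-25},{"jaw":-1,"xyz":[0.0296,-0.0123,0],"spin":-30},{"jaw":-1,"xyz":[0.0337,-0.0158,0],"spin":-35},{"jaw":-1,"xyz":[0.0375,-0.0196,0],"spin":-40},{"jaw":-1,"xyz":[0.041,-0.0238,0],"spin":-45},{"jaw":-1,"xyz":[0.041,-0.0238,0],"spin":-45}]'
```

```text
time: 23.82
tool_pos: [0.4905, 0.0627, 0.0645]
eef_rot: [3.141, -0.007, 0.737]
ft_force: [-4.0, -1.5, 2.8]
grip_width: 0.198
```

```bash
python3 -m crank '[{"jaw":-1,"xyz":[0.003,-0.0044,0],"spin":-5},{"jaw":-1,"xyz":[0.0057,-0.009,0],"spin":-10},{"jaw":-1,"xyz":[0.0079,-0.0139,0],"spin":-15},{"jaw":-1,"xyz":[0.0091,-0.017,0],"spin":-18},{"jaw":-1,"xyz":[0.0099,-0.0196,0],"spin":-20.5},{"jaw":-1,"xyz":[0.0102,-0.0206,0],"spin":-21.5},{"jaw":-1,"xyz":[0.0104,-0.0216,0],"spin":-22.5},{"jaw":-1,"xyz":[0.0104,-0.0216,0],"spin":-22.5},{"jaw":-1,"xyz":[0.0104,-0.0216,0],"spin":-22.5},{"jaw":-1,"xyz":[0.0104,-0.0216,0],"spin":-22.5}]'
```

```text
time: 24.65
tool_pos: [0.5006, 0.0412, 0.0645]
eef_rot: [3.141, -0.006, 0.346]
ft_force: [-3.9, -0.7, 2.8]
grip_width: 0.197
```

```bash
python3 -m crank '[{"jaw":-1,"xyz":[0.0001,-0.0005,0],"spin":0},{"jaw":-1,"xyz":[0.0002,-0.001,0],"spin":-1},{"jaw":-1,"xyz":[0.0003,-0.0014,0],"spin":-1},{"jaw":-1,"xyz":[0.0004,-0.0018,0],"spin":-2},{"jaw":-1,"xyz":[0.0005,-0.0022,0],"spin":-2},{"jaw":-1,"xyz":[0.0005,-0.0022,0],"spin":-2},{"jaw":-1,"xyz":[0.0005,-0.0022,0],"spin":-2},{"jaw":-1,"xyz":[0.0005,-0.0022,0],"spin":-2},{"jaw":-1,"xyz":[0.0005,-0.0022,0],"spin":-2},{"jaw":-1,"xyz":[0.0005,-0.0022,0],"spin":-2}]'
```

```text
time: 25.48
tool_pos: [0.5007, 0.0403, 0.0646]
eef_rot: [-3.141, -0.006, 0.311]
ft_force: [-2.9, 15.2, 3.4]
grip_width: 0.205
```

The latch is on its stop (15 N). I'll open, lift straight up and look.

```bash
python3 -m crank '[{"jaw":-0.1,"xyz":[0,0.001,0],"spin":0},{"jaw":-0.1,"xyz":[0,0.001,0],"spin":0},{"jaw":-0.1,"xyz":[0,0.001,0],"spin":0},{"jaw":-0.1,"xyz":[0,0.001,0],"spin":0},{"jaw":-0.1,"xyz":[0,0.001,0.01],"spin":0},{"jaw":-0.1,"xyz":[0,0.001,0.03],"spin":0},{"jaw":-0.1,"xyz":[0,0.001,0.06],"spin":0},{"jaw":-0.1,"xyz":[0,0.001,0.1],"spin":0},{"jaw":-0.1,"xyz":[0,0.001,0.14],"spin":0},{"jaw":-0.1,"xyz":[0,0.001,0.18],"spin":0}]'
python3 -m crank '[{"jaw":-0.1,"xyz":[-0.01,-0.01,0.02],"spin":0},{"jaw":-0.1,"xyz":[-0.02,-0.02,0.04],"spin":0},{"jaw":-0.1,"xyz":[-0.02,-0.02,0.06],"spin":0},{"jaw":-0.1,"xyz":[-0.02,-0.02,0.06],"spin":0},{"jaw":-0.1,"xyz":[-0.02,-0.02,0.06],"spin":0},{"jaw":-0.1,"xyz":[-0.02,-0.02,0.06],"spin":0},{"jaw":-0.1,"xyz":[-0.02,-0.02,0.06],"spin":0},{"jaw":-0.1,"xyz":[-0.02,-0.02,0.06],"spin":0},{"jaw":-0.1,"xyz":[-0.02,-0.02,0.06],"spin":0},{"jaw":-0.1,"xyz":[-0.02,-0.02,0.06],"spin":0}]'
python3 - <<'E'
from h import *
s=manip.get_state(); T=wT();p,d=grab_frame("wrist"); np.savez("w11.npz",p=p,T=T); cv2.imwrite("pics/w11.png",p[:,:,::-1]); print(s['ft_force'],s['tool_pos'])
c=camera_params("wrist"); q=np.array([.5737,-.0084]); R=np.array([[.9705,-.2413],[.2413,.9705]])
for t,z in(("latch_knob",.076),("plate",.03),("dowel_left",.03),("dowel_right",.03)):
    for r in place_of("wrist",t)[:1]: print(t,r['p'],np.round(r['point']),R.T@(hit(c,r['point'],z,T)[:2]-q)*1000)
E
```

```text
time: 26.32
tool_pos: [0.5002, 0.0411, 0.2473]
eef_rot: [-3.141, -0.006, 0.31]
ft_force: [0.7, -0.9, -0.2]
grip_width: 0.45
time: 27.15
tool_pos: [0.4802, 0.0212, 0.3068]
eef_rot: [-3.141, -0.005, 0.31]
ft_force: [0.5, 0.5, -0.2]
grip_width: 0.45
[ 0.49127654  0.46670684 -0.15865429] [0.48016097 0.02119662 0.30677915]
latch_knob 0.8 [305. 139.] [-55.75856168  62.878042  ]
plate 0.88 [366.  86.] [ 0.42774412 -0.11485087]
dowel_left 0.6 [438.  24.] [ 67.20469866 -68.64213421]
dowel_right 0.64 [366.  85.] [ 1.52512162 -0.77176701]
```

```bash
python3 - <<'E'
from h import *
q=np.array([.5737,-.0084]); R=np.array([[.9705,-.2413],[.2413,.9705]])
T=np.load("w11.npz")['T']
grab_frame("scene")
for cam in("wrist","scene"):
    c=camera_params(cam); r=regions_of(cam,"plate")[0]
    cn,_=cv2.findContours(r['pixels'].astype(np.uint8),cv2.RETR_EXTERNAL,cv2.CHAIN_APPROX_NONE); a=np.vstack(cn)
    pts=np.array([R.T@(hit(c,p[0],.044,T if cam=="wrist" else None)[:2]-q)*1000 for p in a]).astype(np.float32)
    print(cam,r['p'],r['box'],cv2.minAreaRect(pts))
E
```

```text
Traceback (most recent call last):
IndexError: list index out of range
```

```bash
python3 - <<'E'
from h import *
q=np.array([.5737,-.0084]); R=np.array([[.9705,-.2413],[.2413,.9705]])
for cam in("wrist","scene"):
    T=wT(); grab_frame(cam)
    c=camera_params(cam); rr=regions_of(cam,"plate")
    for r in rr[:1]:
        cn,_=cv2.findContours(r['pixels'].astype(np.uint8),cv2.RETR_EXTERNAL,cv2.CHAIN_APPROX_NONE); a=np.vstack(cn)
        pts=np.array([R.T@(hit(c,p[0],.044,T if cam=="wrist" else None)[:2]-q)*1000 for p in a]).astype(np.float32)
        print(cam,r['p'],r['box'],cv2.minAreaRect(pts))
E
```

```text
wrist 0.77 [254.9, 15.8, 494.0, 155.9] ((-0.4301300048828125, -1.8834609985351562), (239.7216339111328, 130.00704956054688), 89.98455810546875)
scene 0.68 [257.6, 178.4, 348.8, 257.8] ((2.4521408081054688, 2.0633010864257812), (131.31248474121094, 242.46348571777344), 0.8207302689552307)
```

The wrist view puts the plate at (-0.4,-1.9) mm with about 0° yaw, which is home. Handing in.

```bash
python3 -c "
from workcell import job
print(job.close_job())"
```

```text
the job is handed in; nothing more can be done
None
```

I seated the nest plate on both dowels and the end stop, swung the latch closed over it, and handed the job in at about 27 s. The hand-in gives no verdict, so the results below are my own readings.

- **Dowels:** I pushed the far rim from inside the left opening, midway between the pins. The total reached 12.4 N, a little over the 10 N asked. That should be about 6 N per pin, but the force on each pin was not measured.
- **End stop:** I slid the plate along the pins by its centre rim. It pressed at 10.4 N, then about 9.6 N held, with roughly 2 N still pushing towards the dowels.
- **Latch:** I gripped the knob and swung the arm until it met its stop, at about 15 N on the knob. I then opened the gripper and lifted clear.

**Last checks:**
- **Plate:** the wrist camera's outline puts it at x -0.4, y -1.9 mm in the bed's frame, with yaw about 0°.
- **Latch:** the knob's position gives an angle of about 1.6 rad.
- **Gripper:** clear of everything, with the force at noise level.

**What disagreed or failed:**
- The scene camera's coarser outline gave the plate at x 2.5, y 2.1 mm and 0.8°, just outside the limits in x and y. I trusted the wrist view.
- An earlier network reading from the top camera put the plate 8 mm out in x, against 1.6 mm from the wrist camera at the same moment.
- The last network reading got the dowels wrong: it labelled the right pin as the left one and the plate's centre as the right one.
- The final wrist picture could not be viewed because the 12-picture limit was reached, so the last check rests on numbers only. I did not check the other objects' positions at the end.

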